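# Check the top-pan balance with its 500 g weight

### The job

Check the spring balance: with its arrest slide still home, set the largest of the three brass weights gently, upright and centred on the pan, inside the engraved ring, and let go of it. Then take the black knob of the spring-return arrest slide and draw it out until the red line lies in the white band on the guide, so that the pan is freed and sinks, and finish while still holding it there. Leave the other two weights, the tins and the stopper where they are.

Things in the scene. Friction and masses are not known exactly. Their poses are not given: they have to be found in the camera images.
- balance: grey spring balance, fixed, 160 mm wide (y), 74 mm high. Origin on the bench under the pan axis; z up. The sloping dial faces -x (front edge at x = -115 mm, rear at 93 mm). From its -y side (80 mm out) a dark guide 56 mm wide runs along -y to y = -192 mm, top 35 mm high; the arrest slide runs in it. The dial needle reaches the green ticks at 500 g. Place and yaw vary.
- pan_centre (a point): centre of the upper face of the round steel pan (diameter 120 mm, rim under 2 mm high), 94 mm above the bench while arrested; its frame has the balance's axes. A black engraved ring of 70 mm diameter is concentric with it.
- pan (a joint): how far the pan has sunk on its spring (m): under 0.001 while the arrest is home, whatever stands on it; freed it sinks to 0.007 under 500 g, 0.003 under 200 g; hard stop at 0.009
- arrest (a joint): how far the arrest slide is drawn out along the balance's -y (m): 0 home, stop at 0.040. A spring pulls it home: 4 N at 0, 9 N at 0.024. At 0.024 the slide's 2 mm red line lies in the middle of the 8 mm white band on the guide rails; an inner cam frees the pan only about the band (0.020 to 0.028) and lifts it short of that and beyond.
- arrest_grip (a point): axis of the slide's black upright knob at the height to grip, 58 mm above the bench; moves with the slide. Shank 17 mm in diameter from 39.5 to 70.5 mm above the bench, 22 mm head up to 79.5 mm. At home it is 150 mm to the balance's -y side of the pan axis, 70 mm from the housing.
- arrest_line (a point): middle of the white band on the guide, on the slide's centre line
- weight_500: largest brass weight, 45 mm diameter, 62 mm high, 0.5 kg; straight-sided body below, narrower knob above; origin at the centre of its underside, z up. The three weights stand to the left of the balance and change places.
- weight_200: middle brass weight, 35 mm diameter, 48 mm high; leave alone
- weight_100: smallest brass weight, 28 mm diameter, 38 mm high; leave alone
- tin_b: open aluminium tin with black content, 71 mm diameter, 42 mm high, at the right; leave alone
- tin_d: lidded aluminium tin, 66 mm diameter, 40 mm high, at the right; leave alone
- stopper_c: red rubber stopper, 38 mm diameter, 28 mm high, at the right; leave alone
There are look-alikes about, which are no part of the job. Leave any pink look-alike of the weight_500 alone.

How it is judged:
By the outcome, as a careful person would: the job done as asked, in the order asked, and still so for the second after the job is handed in, while the arm keeps its last pose, push and grip.
It also fails if it takes over 51 s, if anything falls off the work surface, if the arm or the gripper's body presses on something with over 40 N, if the wrist force passes 120 N, or if a joint passes its speed limit or range.

### The arm

A 7-joint arm with a two-finger parallel gripper is mounted at the origin on a cart in front of the work surface, level with it; the furniture and walls round the work are solid. World frame = base frame: x ahead of the robot, y to its left, z up, the work surface at z = 0. Lengths are in m, angles in rad, forces in N, time in s.
With the tool pointing down it reaches from about 0.4 to 0.85 m from the base axis. Payload 10.4 kg.
Tool frame: the origin (TCP) lies at the very end of the fingers, on their centre line; the grasp point (between the pads) lies r.tcp_to_grasp behind it (r.tcp_to_grasp is the distance from the TCP to the grasp point, in m); z points along the fingers, y is the line along which they close (so a half turn about z gives the same grasp; the last joint's range is limited). The gripper opens to 87 mm and grips with 3 to 60 N. Pads are 19 mm wide; open, the fingers measure 117 mm over their backs; the gripper's body (75 mm by 190 mm) begins 51 mm behind the grasp point.
Start: joints at [-1.352, 0.332, -0.065, 1.46, 0.022, 1.35, -0.088], TCP at [0.15, 0.607, 0.223] pointing down, gripper open.
Joint ranges: [-2.6, 2.6], [-0.5, 2.12], [-1.47, 1.34], [0.16, 2.42], [-1.27, 4.41], [0.06, 2.06], [-2.6, 2.6]. Speed limits (rad/s): [2.22, 2.22, 2.79, 2.79, 3.14, 3.14, 3.14].

### API

Orientations are given as a unit quaternion [x, y, z, w].
In Python, from bench import monitor, cams, ticket, r gives the robot as it stands.
- The arm moves only by the shell command python3 -m crank 'ROWS' [OPENING] [FORCE]. ROWS is a JSON object whose one key "steps" holds a list of rows, each a list of 2 entries, a list of its own where there are three numbers: the shift along the world's x, y, z in units of 25 mm (1.0 is 25 mm), then the turn, a rotation vector about the world's x, y, z in units of 5 degrees (1.0 is 5 degrees). In form: {"steps": [[[x, y, z], [ax, ay, az]], ...]}. A call has 1 to 10 rows; each row shifts and turns the commanded pose from where the row before left it; what a row does not reach is not made up. A row lasts 1/12 s, in which the tool goes at most 41.7 mm and 7.16 degrees, less where a joint would pass 70% of its speed; a pose out of reach is approached as far as the arm can. A call is refused whole if a number of a shift passes 1 or a number of a turn 1, either way. A call with a gripper value outside its range is refused whole. OPENING is the finger opening in mm, from 0 to 87, set as the call begins (- or left out, the last holds). The fingers move at their own pace and stop on an object; FORCE is the grip in N (left out, the last holds). Time passes only in rows, so rows that do not move let the fingers close. It gives the time, the measured TCP pose, the force, the opening and the grip force at its end, in the units of the state.
- monitor.read_state(): the state, without advancing time (a new reading comes with each control period).
- cams.camera(name): name is "side" or "top"; returns a dict with "pixels" (400x640x3 uint8, blue, green, red), "z_map" (400x640 float32, m along the optical axis (not along the pixel's ray), 0 where there is no reading), "vfov" (degrees; the focal length in pixels is half the picture's height over the tangent of half this angle, whatever the lens; pixels are square), "cx", "cy" (the principal point, pixels), "T" (4x4, takes a point from camera to world coordinates). Camera axes: x right, y up, looking along -z (the intrinsics and any distortion apply to the point x, -y, -z); pixel columns grow to the right and rows downward; lengths in m; the calibration is good to about 2 mm. A picture is of the moment at which its call begins.
- ticket.close_job(): hands the job in; it is judged then, once.
The state is a dict: "time": time; "joint_positions": joint angles; "joint_vel": joint speeds; "joint_torque": joint torques, N m; "ee_pos": TCP position; "eef_rot": TCP orientation; "ft_force": force on the tool from outside, world axes, zero at the start; "torque": the same for the moment, N m; "width": finger opening in m; "grip_force": force on a finger pad.
Only numpy, scipy, OpenCV 4.12 (cv2) and the standard library are available. Lean on these libraries where they do the work, as an engineer would, in place of code of your own. Each camera call takes 0.05 s, during which the arm holds its last target. There are 200 camera calls.

## Working session

There is one attempt and no reset: what is moved stays moved. The work goes in short steps, Python scripts to look and compute and a shell command to move; the robot and the scene stay as the last step left them, time stands still between calls to the robot, and variables do not carry over. Pictures are saved under pics/ and viewed, at most 10 in all, crops included, and the job is handed in when it is done.

```bash
ls; mkdir -p pics; python3 - <<'E'
from bench import monitor,cams,r
import cv2,numpy as np
s=monitor.read_state();print({k:np.round(v,3).tolist() for k,v in s.items()},r.tcp_to_grasp)
for n in("top","side"):
    c=cams.camera(n);cv2.imwrite(f"pics/{n}0.png",c["pixels"]);np.savez(f"pics/{n}0.npz",**c)
    print(n,{k:c[k] for k in c if k not in("pixels","z_map")})
E
```

```text
pics
{'time': 0.0, 'joint_positions': [-1.352, 0.333, -0.065, 1.461, 0.022, 1.35, -0.088], 'joint_vel': [-0.002, 0.001, -0.002, -0.0, -0.001, -0.001, -0.001], 'joint_torque': [0.0, -62.326, 0.025, -38.989, -0.061, 0.04, 0.0], 'ee_pos': [0.15, 0.606, 0.222], 'eef_rot': [0.121, 0.993, -0.001, -0.0], 'ft_force': [0.401, -0.125, 0.075], 'torque': [-0.038, -0.041, 0.001], 'grip_force': 0.0, 'width': 0.087} 0.0187
top {'vfov': 51.99167344367505, 'cx': 316.620500613198, 'cy': 201.63801338469423, 'T': array([[ 0.01184066,  0.99027018, -0.13865339,  0.41221769],
       [-0.99950738,  0.00769076, -0.03042765,  0.00462314],
       [-0.02906524,  0.13894537,  0.98987342,  1.12209625],
       [ 0.        ,  0.        ,  0.        ,  1.        ]])}
side {'vfov': 42.62122135290588, 'cx': 320.16827983861896, 'cy': 204.74010757588306, 'T': array([[-0.97719636, -0.11768793,  0.17673945,  0.81441542],
       [ 0.21223369, -0.51530014,  0.83031478,  1.16569486],
       [-0.00664416,  0.84889064,  0.52852676,  0.82416496],
       [ 0.        ,  0.        ,  0.        ,  1.        ]])}
```

View pics/top0.png

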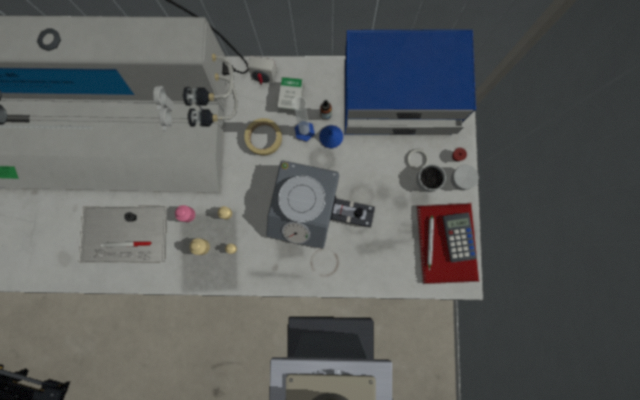

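View pics/side0.png

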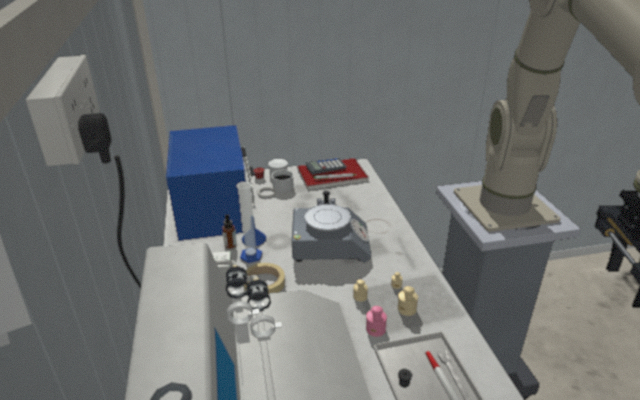

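The top view shows brass weights at (199,246) (largest), (224,213) and (231,248), with the pink look-alike at (185,213). The pan is at (302,198) and the arrest knob at about (360,212). In the side view the big weight is at (408,301), the pan at (328,219) and the knob at (326,198).

```bash
cat > h.py <<'E'
import numpy as np,cv2
from bench import monitor,cams,r
def load(n):return dict(np.load(n))
def f(c):return 200/np.tan(np.radians(float(c["vfov"]))/2)
def plane(c,u,v,h):
    d=c["T"][:3,:3]@np.array([(u-c["cx"])/f(c),-(v-c["cy"])/f(c),-1]);o=c["T"][:3,3]
    return o+d*(h-o[2])/d[2]
def cloud(c):
    v,u=np.mgrid[:400,:640];z=c["z_map"]
    p=np.stack([(u-c["cx"])/f(c)*z,-(v-c["cy"])/f(c)*z,-z],-1)
    return p@c["T"][:3,:3].T+c["T"][:3,3]
def proj(c,p):
    q=c["T"][:3,:3].T@(np.array(p)-c["T"][:3,3]);return np.array([c["cx"]-q[0]/q[2]*f(c),c["cy"]+q[1]/q[2]*f(c)])
E
python3 - <<'E'
from h import *
for n,box in(("top",(170,190,250,270)),("side",(340,260,430,345))):
    c=load(f"pics/{n}0.npz");P=cloud(c);hsv=cv2.cvtColor(c["pixels"],cv2.COLOR_BGR2HSV)
    m=cv2.inRange(hsv,(14,60,90),(32,255,255))
    k=np.zeros_like(m);x0,y0,x1,y1=box;k[y0:y1,x0:x1]=m[y0:y1,x0:x1]
    N,L,S,C=cv2.connectedComponentsWithStats(k)
    for i in range(1,N):
        if S[i,4]<20:continue
        q=P[(L==i)&(c["z_map"]>0)]
        print(n,"weight",S[i],C[i].round(1),"med",np.median(q,0).round(4),"zmax",np.percentile(q[:,2],97).round(4),"xy mid",((q.min(0)+q.max(0))/2).round(4), plane(c,*C[i],.035).round(4))
    # pan from depth
    z=P[...,2];reg=np.hypot(P[...,0]-.56,P[...,1]-.04)<.16
    mm=(reg&(z>.088)&(z<.102)).astype(np.uint8)*255
    cs=sorted(cv2.findContours(mm,0,1)[0],key=cv2.contourArea)[-1]
    q=P[(mm>0)];e=cv2.fitEllipse(cs)
    print(n,"pan",e,plane(c,*e[0],.094).round(4),np.median(q,0).round(4))
    g=(reg&(z>.0655)&(z<.0765)).astype(np.uint8)*255
    np.save(f"pics/{n}P.npy",P)
t=load("pics/top0.npz");s=load("pics/side0.npz")
a=cv2.resize(t["pixels"][150:260,255:385],None,fx=5,fy=5,interpolation=2);cv2.imwrite("pics/c1.png",a)
b=cv2.resize(s["pixels"][170:270,275:385],None,fx=5,fy=5,interpolation=2);cv2.imwrite("pics/c2.png",b)
E
```

```text
top weight [218 207  14  12 135] [224.5 212.5] med [0.5331 0.2849 0.0323] zmax 0.0492 xy mid [0.5338 0.2876 0.028 ] [0.533  0.2852 0.035 ]
top weight [190 239  20  16 255] [199.2 246.4] med [0.442  0.3452 0.041 ] zmax 0.0634 xy mid [0.4417 0.3499 0.0347] [0.442  0.3489 0.035 ]
top weight [226 244  10   9  82] [230.5 248.2] med [0.4384 0.266  0.0261] zmax 0.0408 xy mid [0.4389 0.2678 0.0247] [0.4381 0.265  0.035 ]
top pan ((301.276611328125, 198.2398223876953), (45.79943084716797, 46.383567810058594), 68.87679290771484) [0.5646 0.0753 0.094 ] [0.5649 0.0754 0.0945]
side weight [392 273  10  15 121] [396.4 280.4] med [0.4407 0.2803 0.0225] zmax 0.038 xy mid [0.4387 0.2764 0.02  ] [0.4472 0.2947 0.035 ]
side weight [354 280  13  21 224] [359.9 290.4] med [0.5382 0.3022 0.0297] zmax 0.0478 xy mid [0.5359 0.2743 0.0262] [0.5405 0.3098 0.035 ]
side weight [398 286  20  29 428] [407.3 300.9] med [0.4474 0.3676 0.0381] zmax 0.0624 xy mid [0.4428 0.3391 0.0305] [0.4471 0.3666 0.035 ]
side pan ((327.4833068847656, 216.83995056152344), (26.052778244018555, 45.624908447265625), 89.99282836914062) [0.5643 0.0809 0.094 ] [0.5647 0.0821 0.0946]
```

View pics/c1.png

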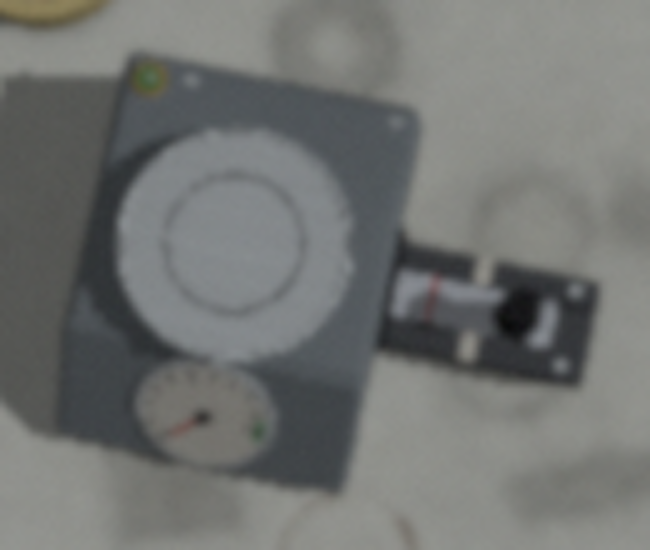

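The crop shows the ring centre at full-image pixel (301.2,198.2) and the knob head at (358.6,212.2). The band ticks are at about (351.2,203.2) and (348,219). The slide is home and its red line is at about (341.2,209.5).

```bash
python3 - <<'E'
from h import *
t=load("pics/top0.npz");s=load("pics/side0.npz")
for n,c in(("top",t),("side",s)):
    P=cloud(c);z=P[...,2]
    for nm,xy,R,lo,hi in(("w500 knob",(.443,.348),.04,.05,.07),("w500 all",(.443,.348),.035,.012,.07),("pink",(.54,.385),.05,.05,.07),("knob",(.529,-.072),.03,.068,.09)):
        m=(np.hypot(P[...,0]-xy[0],P[...,1]-xy[1])<R)&(z>lo)&(z<hi);q=P[m]
        if len(q):
            v,u=np.nonzero(m);print(n,nm,len(q),q.mean(0).round(4),q.min(0).round(3),q.max(0).round(3))
    if n=="top":
        pc=plane(c,301.2,198.2,.094);k=plane(c,358.6,212.2,.0795);a=plane(c,351.2,203.2,.035);b=plane(c,348,219,.035)
        print(pc,k,(a+b)/2,a-b)
        yb=pc-k;print("yaw from knob",np.degrees(np.arctan2(-yb[0],yb[1])),np.hypot(*yb[:2]))
        yl=pc-(a+b)/2;print("yaw band",np.degrees(np.arctan2(-yl[0],yl[1])))
st=monitor.read_state();print(st["ee_pos"],st["eef_rot"])
E
```

```text
top w500 knob 79 [0.4431 0.3528 0.0603] [0.432 0.341 0.053] [0.455 0.366 0.067]
top w500 all 262 [0.4423 0.348  0.0437] [0.422 0.331 0.012] [0.464 0.377 0.067]
top pink 75 [0.5314 0.3976 0.0603] [0.52  0.386 0.054] [0.544 0.411 0.066]
top knob 57 [ 0.5346 -0.071   0.0797] [ 0.525 -0.082  0.076] [ 0.545 -0.062  0.085]
[0.56473205 0.07548534 0.094     ] [ 0.53188028 -0.07079143  0.0795    ] [ 0.53978577 -0.05012527  0.035     ] [ 0.04242035 -0.00847506  0.        ]
yaw from knob -12.65782438251355 0.14992041583167987
yaw band -11.232787464715486
side w500 knob 84 [0.4428 0.3591 0.0597] [0.43  0.346 0.052] [0.453 0.37  0.064]
side w500 all 418 [0.4456 0.3652 0.0385] [0.421 0.334 0.012] [0.464 0.381 0.064]
side pink 92 [0.5313 0.404  0.0597] [0.519 0.389 0.05 ] [0.542 0.413 0.067]
side knob 41 [ 0.5347 -0.0654  0.0776] [ 0.525 -0.08   0.068] [ 0.544 -0.056  0.082]
[0.14954912 0.60650578 0.22186068] [ 1.20540947e-01  9.92708168e-01 -6.08333406e-04 -5.24974535e-05]
```

View pics/c2.png

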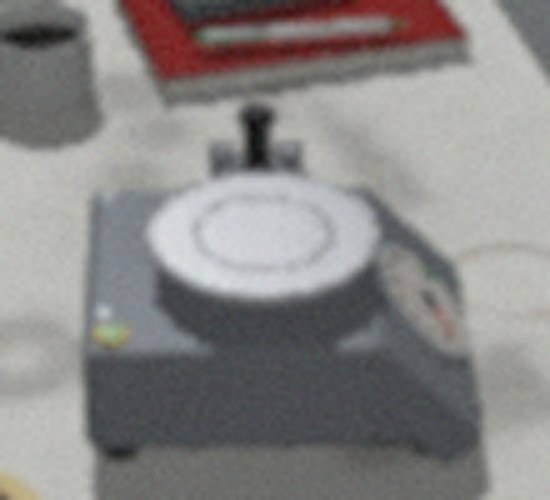

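Both cameras agree on the relative positions; they differ by a steady 5.5 mm in y. I estimate the weight at about (.443,.356), the pan at about (.5645,.078), the knob at about (.533,-.068) and the yaw at about -12.5°. The tool's yaw of -13.8° already fits, so I'm moving above the weight.

```bash
python3 -m crank '{"steps": [[[0.4,-0.35,0],[0,0,0]],[[0.8,-0.7,0],[0,0,0]],[[0.8,-0.7,0],[0,0,0]],[[0.8,-0.7,0],[0,0,0]],[[0.8,-0.7,0],[0,0,0]],[[0.8,-0.7,0],[0,0,0]],[[0.8,-0.7,0],[0,0,0]],[[0.8,-0.7,0],[0,0,0]],[[0.8,-0.7,0],[0,0,0]],[[0.8,-0.7,0],[0,0,0.2]]]}' 68 30
```

```text
time: 0.93
ee_pos: [0.3411, 0.4385, 0.2225]
eef_rot: [0.112, 0.994, -0.0, -0.0]
ft_force: [-0.3, 0.5, 0.0]
width: 0.0679
grip_force: 0.0
```

```bash
python3 -m crank '{"steps": [[[0.8,-0.7,0],[0,0,0]],[[0.8,-0.7,0],[0,0,0]],[[0.8,-0.7,0],[0,0,0]],[[0.8,-0.7,-0.5],[0,0,0]],[[0.6,-0.4,-1],[0,0,0]],[[0.3,-0.16,-1],[0,0,0]],[[0,0,-1],[0,0,0]],[[0,0,-0.6],[0,0,0]],[[0,0,0],[0,0,0]],[[0,0,0],[0,0,0]]]}'
python3 - <<'E'
from h import *
st=monitor.read_state();print(st["ee_pos"],st["eef_rot"])
for n in("top","side"):
    c=cams.camera(n);np.savez(f"pics/{n}1.npz",**c)
c=load("pics/side1.npz");cv2.imwrite("pics/s1.png",cv2.resize(c["pixels"][200:340,320:460],None,fx=4,fy=4,interpolation=2))
E
```

```text
time: 1.77
ee_pos: [0.4421, 0.3556, 0.1198]
eef_rot: [0.112, 0.994, -0.001, -0.0]
ft_force: [0.7, 0.0, 1.0]
width: 0.0679
grip_force: 0.0
[0.44208634 0.35557517 0.11983586] [ 1.12217542e-01  9.93683400e-01 -5.84736635e-04 -4.27577195e-04]
```

View pics/s1.png

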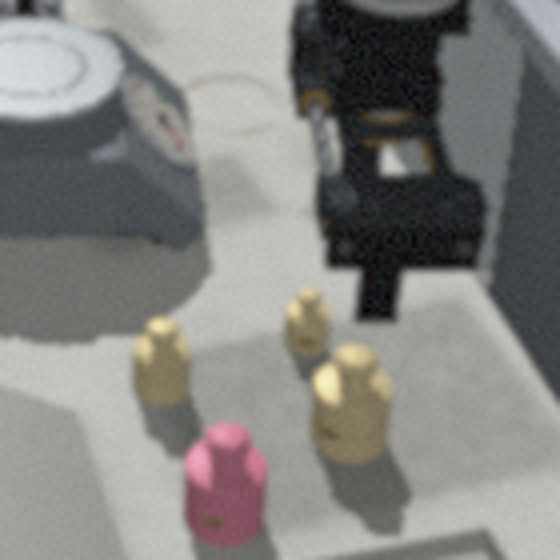

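In the side crop the near fingertip bottom is at about pixel (414,279), above the big brass weight (knob at about (408,288)). I'll check the camera bias with the projected fingertip.

```bash
python3 - <<'E'
from h import *
c=load("pics/side1.npz");t=load("pics/top1.npz")
e=np.array([.4421,.3556,.1198]);y=np.array([.223,.975,0])
for d in(.034,.049):print("finger tip",proj(c,e+d*y),proj(t,e+d*y),proj(t,e-d*y))
P=cloud(c);v,u=np.mgrid[:400,:640]
m=(u>408)&(u<421)&(v>266)&(v<280)&(c["pixels"].max(2)<60)
q=P[m];print("side finger cloud",len(q),np.median(q,0),q.min(0),q.max(0))
print("finger u range",u[m].min(),u[m].max(),v[m].max())
E
```

```text
finger tip [413.14950246 278.02682659] [172.58423759 241.96370833] [198.96631726 248.465849  ]
finger tip [414.17800001 282.70256574] [166.79363809 240.53655426] [204.81504191 249.90732863]
side finger cloud 108 [0.45422819 0.3976921  0.14025108] [0.44478282 0.39329616 0.12158663] [0.47923417 0.44070626 0.19289887]
finger u range 410 419 279
```

```bash
python3 -m crank '{"steps": [[[0.02,0,-0.6],[0,0,0]],[[0.02,0,-0.6],[0,0,0]],[[0,0,-0.6],[0,0,0]],[[0,0,-0.6],[0,0,0]],[[0,0,-0.6],[0,0,0]],[[0,0,-0.5],[0,0,0]],[[0,0,-0.5],[0,0,0]],[[0,0,-0.4],[0,0,0]],[[0,0,0],[0,0,0]]]}'
python3 -m crank '{"steps": [[[0,0,0],[0,0,0]],[[0,0,0],[0,0,0]],[[0,0,0],[0,0,0]],[[0,0,0],[0,0,0]],[[0,0,0],[0,0,0]],[[0,0,0],[0,0,0]]]}' 40 35
```

```text
time: 2.62
ee_pos: [0.4424, 0.356, 0.0084]
eef_rot: [0.112, 0.994, -0.001, -0.001]
ft_force: [-0.6, 0.2, 0.3]
width: 0.068
grip_force: 0.0
time: 3.12
ee_pos: [0.4433, 0.3565, 0.0105]
eef_rot: [0.112, 0.994, 0.0, 0.0]
ft_force: [-1.2, -1.9, 3.8]
width: 0.043
grip_force: 35.0
```

```bash
python3 -m crank '{"steps": [[[0,0,0.1],[0,0,0]],[[0,0,0.2],[0,0,0]],[[0,0,0.4],[0,0,0]],[[0,0,0.6],[0,0,0]],[[0,0,0.6],[0,0,0]],[[0,0,0.3],[0,0,0]],[[0,0,0],[0,0,0]],[[0,0,0],[0,0,0]]]}'
python3 - <<'E'
from h import *
c=cams.camera("side");np.savez("pics/side2.npz",**c)
cv2.imwrite("pics/s2.png",cv2.resize(c["pixels"][200:340,340:480],None,fx=4,fy=4,interpolation=2))
E
```

```text
time: 3.78
ee_pos: [0.4431, 0.3567, 0.0653]
eef_rot: [0.112, 0.994, 0.0, 0.0]
ft_force: [0.2, -0.4, -5.3]
width: 0.0433
grip_force: 35.0
```

View pics/s2.png

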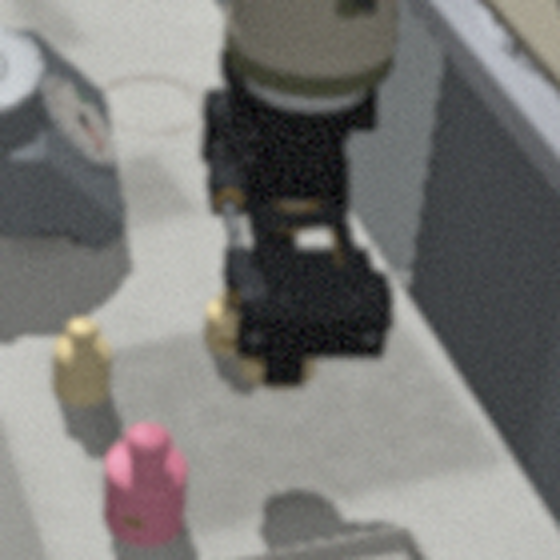

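The weight is held (-5.3 N) and centred between the pads. The pan target from relative measurement is a TCP of about (.565,.079). I'm lifting and carrying it over.

```bash
python3 -m crank '{"steps": [[[0,0,0.4],[0,0,0]],[[0,0,0.8],[0,0,0]],[[0,0,0.8],[0,0,0]],[[0.1,-0.2,0.8],[0,0,0]],[[0.2,-0.5,0.6],[0,0,0]],[[0.3,-0.7,0],[0,0,0]],[[0.3,-0.7,0],[0,0,0]],[[0.3,-0.7,0],[0,0,0]],[[0.3,-0.7,0],[0,0,0]],[[0.3,-0.7,0],[0,0,0]]]}'
python3 -m crank '{"steps": [[[0.3,-0.7,0],[0,0,0]],[[0.3,-0.7,0],[0,0,0]],[[0.3,-0.7,0],[0,0,0]],[[0.3,-0.7,0],[0,0,0]],[[0.3,-0.7,0],[0,0,0]],[[0.3,-0.7,0],[0,0,0]],[[0.3,-0.7,0],[0,0,0]],[[0.3,-0.7,0],[0,0,0]],[[0.3,-0.5,0],[0,0,0]],[[0,0,0],[0,0,0]]]}'
```

```text
time: 4.67
ee_pos: [0.4881, 0.2505, 0.15]
eef_rot: [0.112, 0.994, -0.0, -0.0]
ft_force: [1.1, 0.1, -4.4]
width: 0.0428
grip_force: 35.0
time: 5.5
ee_pos: [0.5566, 0.0951, 0.1501]
eef_rot: [0.114, 0.993, -0.001, 0.0]
ft_force: [-0.1, -0.9, -4.8]
width: 0.0427
grip_force: 35.0
```

```bash
python3 -m crank '{"steps": [[[0.37,-0.8,0],[0,0,0]],[[0,0,-0.3],[0,0,0]],[[0,0,-0.4],[0,0,0]],[[0,0,-0.3],[0,0,0]],[[0,0,-0.2],[0,0,0]],[[0,0,0],[0,0,0]],[[0,0,0],[0,0,0]]]}'
python3 - <<'E'
from h import *
a=[]
for n in("side","top"):
    c=cams.camera(n);np.savez(f"pics/{n}3.npz",**c)
    x=(270,150) if n=="side" else (245,130)
    a.append(cv2.resize(c["pixels"][x[1]:x[1]+130,x[0]:x[0]+130],None,fx=3,fy=3,interpolation=2))
cv2.imwrite("pics/st3.png",np.hstack(a))
E
```

```text
time: 6.08
ee_pos: [0.5645, 0.0797, 0.1197]
eef_rot: [0.111, 0.994, -0.0, -0.0]
ft_force: [-0.3, 0.0, -4.8]
width: 0.0426
grip_force: 35.0
```

View pics/st3.png

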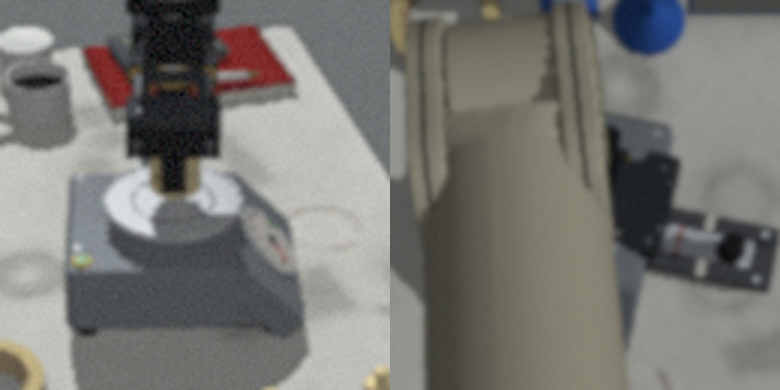

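The weight hangs centred over the pan in the side view (both at about crop u=174). I'm lowering it gently and watching the force.

```bash
python3 -m crank '{"steps": [[[0.02,-0.03,-0.2],[0,0,0]],[[0,0,-0.15],[0,0,0]],[[0,0,-0.1],[0,0,0]],[[0,0,-0.04],[0,0,0]],[[0,0,-0.02],[0,0,0]],[[0,0,-0.02],[0,0,0]],[[0,0,0],[0,0,0]],[[0,0,0],[0,0,0]]]}'
```

```text
time: 6.85
ee_pos: [0.5655, 0.0783, 0.1069]
eef_rot: [0.112, 0.994, 0.0, 0.0]
ft_force: [-0.3, -0.4, -4.8]
width: 0.043
grip_force: 35.0
```

```bash
python3 -m crank '{"steps": [[[0,0,-0.03],[0,0,0]],[[0,0,-0.03],[0,0,0]],[[0,0,-0.02],[0,0,0]],[[0,0,0],[0,0,0]],[[0,0,0],[0,0,0]]]}'
```

```text
time: 7.27
ee_pos: [0.5654, 0.0783, 0.1048]
eef_rot: [0.112, 0.994, 0.0, -0.0]
ft_force: [0.2, 0.3, -5.1]
width: 0.0429
grip_force: 35.0
```

```bash
python3 -m crank '{"steps": [[[0,0,-0.02],[0,0,0]],[[0,0,-0.02],[0,0,0]],[[0,0,0],[0,0,0]],[[0,0,0],[0,0,0]]]}'
```

```text
time: 7.6
ee_pos: [0.5655, 0.0784, 0.1041]
eef_rot: [0.112, 0.994, 0.0, 0.0]
ft_force: [-1.7, 0.1, -2.0]
width: 0.0431
grip_force: 35.0
```

Contact has begun, with about 3 N carried by the pan. One more nudge.

```bash
python3 -m crank '{"steps": [[[0,0,-0.02],[0,0,0]],[[0,0,0],[0,0,0]],[[0,0,0],[0,0,0]]]}' - 10
python3 -m crank '{"steps": [[[0,0,0],[0,0,0]],[[0,0,0],[0,0,0]],[[0,0,0],[0,0,0]],[[0,0,0],[0,0,0]],[[0,0,0],[0,0,0]]]}' 66
```

```text
time: 7.85
ee_pos: [0.5655, 0.0784, 0.1037]
eef_rot: [0.112, 0.994, 0.0, 0.0]
ft_force: [-3.7, -0.1, 2.2]
width: 0.0434
grip_force: 10.0
time: 8.27
ee_pos: [0.5655, 0.0783, 0.1033]
eef_rot: [0.112, 0.994, 0.0, 0.0]
ft_force: [0.1, -0.4, 1.0]
width: 0.064
grip_force: 0.0
```

```bash
python3 -m crank '{"steps": [[[0,0,0.2],[0,0,0]],[[0,0,0.4],[0,0,0]],[[0,0,0.8],[0,0,0]],[[0,0,0.9],[0,0,0]],[[0,0,0.9],[0,0,0]],[[0,0,0.9],[0,0,0]],[[0,0,0.6],[0,0,0]],[[-0.1,-0.4,0],[0,0,0]],[[-0.16,-0.7,0],[0,0,0]],[[-0.16,-0.7,0],[0,0,0]]]}'
python3 -m crank '{"steps": [[[-0.16,-0.7,0],[0,0,0]],[[-0.16,-0.7,0],[0,0,0]],[[-0.16,-0.7,0],[0,0,0]],[[-0.16,-0.7,0],[0,0,0]],[[-0.16,-0.7,-0.3],[0,0,0]],[[-0.12,-0.53,-0.6],[0,0,0]],[[0,0,-0.8],[0,0,0]],[[0,0,-0.8],[0,0,0]],[[0,0,-0.5],[0,0,0]],[[0,0,0],[0,0,0]]]}' 60
python3 - <<'E'
from h import *
a=[]
for n in("side","top"):
    c=cams.camera(n);np.savez(f"pics/{n}4.npz",**c)
    x=(270,130) if n=="side" else (255,130)
    a.append(cv2.resize(c["pixels"][x[1]:x[1]+130,x[0]:x[0]+130],None,fx=3,fy=3,interpolation=2))
cv2.imwrite("pics/st4.png",np.hstack(a))
print(monitor.read_state()["ee_pos"])
E
```

```text
time: 9.1
ee_pos: [0.5546, 0.0328, 0.2213]
eef_rot: [0.111, 0.994, 0.0, 0.0]
ft_force: [0.2, -0.6, 0.4]
width: 0.066
grip_force: 0.0
time: 9.93
ee_pos: [0.53, -0.0678, 0.1434]
eef_rot: [0.112, 0.994, -0.0, -0.002]
ft_force: [-0.5, 0.9, -0.4]
width: 0.0601
grip_force: 0.0
[ 0.53168015 -0.06775906  0.1461784 ]
```

View pics/st4.png

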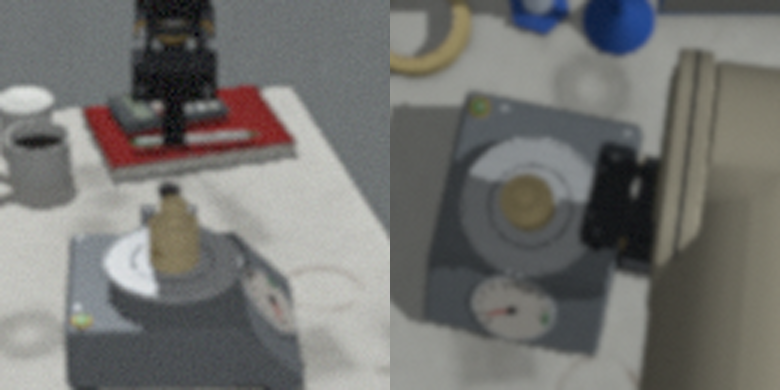

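The weight stands upright inside the ring, with the ring visible all round it (about (527,202) in the right half). The needle is still at rest and the gripper is over the knob, so I'm descending to it.

```bash
python3 -m crank '{"steps": [[[0,0,-0.5],[0,0,0]],[[0,0,-0.6],[0,0,0]],[[0,0,-0.6],[0,0,0]],[[0,0,-0.6],[0,0,0]],[[0,0,-0.6],[0,0,0]],[[0,0,-0.6],[0,0,0]],[[0,0,-0.4],[0,0,0]],[[0,0,-0.2],[0,0,0]],[[0,0,0],[0,0,0]],[[0,0,0],[0,0,0]]]}'
```

```text
time: 10.87
ee_pos: [0.5324, -0.0675, 0.0441]
eef_rot: [0.112, 0.994, 0.0, 0.0]
ft_force: [-0.0, 0.7, -0.3]
width: 0.06
grip_force: 0.0
```

```bash
python3 -m crank '{"steps": [[[0,0,-0.1],[0,0,0]],[[0,0,0],[0,0,0]],[[0,0,0],[0,0,0]],[[0,0,0],[0,0,0]],[[0,0,0],[0,0,0]],[[0,0,0],[0,0,0]],[[0,0,0],[0,0,0]],[[0,0,0],[0,0,0]],[[0,0,0],[0,0,0]],[[0,0,0],[0,0,0]]]}' 5 40
```

```text
time: 11.7
ee_pos: [0.5317, -0.0683, 0.0408]
eef_rot: [0.112, 0.994, -0.0, -0.0]
ft_force: [-0.6, -5.8, 0.9]
width: 0.0186
grip_force: 39.6
```

The knob is gripped, pressed lightly toward home. I'm drawing along the balance's -y, (-.219,-.976), 24 mm in small steps.

```bash
python3 -m crank '{"steps": [[[-0.02,-0.1,0],[0,0,0]],[[-0.02,-0.1,0],[0,0,0]],[[-0.02,-0.1,0],[0,0,0]],[[-0.02,-0.1,0],[0,0,0]],[[-0.02,-0.1,0],[0,0,0]],[[-0.02,-0.1,0],[0,0,0]],[[-0.02,-0.1,0],[0,0,0]],[[0,0,0],[0,0,0]],[[0,0,0],[0,0,0]]]}'
```

```text
time: 12.45
ee_pos: [0.5287, -0.0832, 0.0408]
eef_rot: [0.111, 0.994, 0.001, 0.0]
ft_force: [0.7, 5.3, -0.6]
width: 0.0191
grip_force: 39.7
```

```bash
python3 -m crank '{"steps": [[[-0.02,-0.1,0],[0,0,0]],[[-0.02,-0.1,0],[0,0,0]],[[-0.02,-0.1,0],[0,0,0]],[[-0.01,-0.06,0],[0,0,0]],[[0,0,0],[0,0,0]],[[0,0,0],[0,0,0]],[[0,0,0],[0,0,0]]]}'
python3 - <<'E'
from h import *
s=monitor.read_state();print(s["ee_pos"],s["ft_force"],s["width"])
a=[]
for n in("side","top"):
    c=cams.camera(n);np.savez(f"pics/{n}5.npz",**c)
    x=(290,140) if n=="side" else (270,150)
    a.append(cv2.resize(c["pixels"][x[1]:x[1]+100,x[0]:x[0]+100],None,fx=4,fy=4,interpolation=2))
cv2.imwrite("pics/st5.png",np.hstack(a))
E
```

```text
time: 13.03
ee_pos: [0.5271, -0.0913, 0.0408]
eef_rot: [0.111, 0.994, 0.001, -0.0]
ft_force: [1.5, 7.2, -1.3]
width: 0.019
grip_force: 39.7
[ 0.52705386 -0.0913472   0.04079121] [ 1.54425888  7.15306695 -1.33071964] 0.019037447683212742
```

View pics/st5.png

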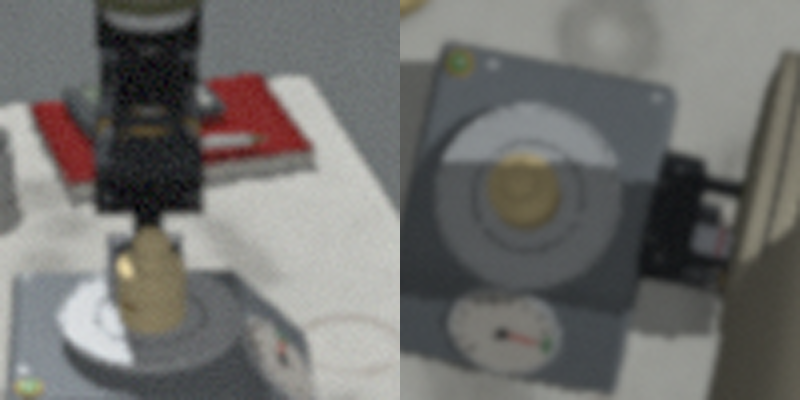

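The needle points at the green ticks, so the pan has sunk. The weight is centred in the ring and the red line is visible at about pixel (350,208.7). I'll check its position against the band at sub-pixel level.

```bash
python3 - <<'E'
from h import *
yb=np.array([.219,.976])
def red(c,u0,u1,v0,v1):
    p=c["pixels"][v0:v1,u0:u1].astype(float);w=np.clip(p[...,2]-p[...,:2].max(2)-12,0,None)
    v,u=np.mgrid[v0:v1,u0:u1];return (u*w).sum()/w.sum(),(v*w).sum()/w.sum(),w.sum()
a=load("pics/top0.npz");b=load("pics/top5.npz")
r0=red(a,336,347,203,216);r1=red(b,345,356,203,216);print(r0,r1)
p0=plane(a,*r0[:2],.035)[:2];p1=plane(b,*r1[:2],.035)[:2]
g=a["pixels"][195:228,340:360].min(2).astype(float)
def br(v0,v1):
    p=a["pixels"][v0:v1,345:357].astype(float).min(2);w=np.clip(p-110,0,None);v,u=np.mgrid[v0:v1,345:357];return (u*w).sum()/w.sum(),(v*w).sum()/w.sum()
t=[br(201,206),br(217,222)];print(t)
bm=sum(plane(a,*x,.035)[:2] for x in t)/2
print("travel",(p0-p1)@yb,"line minus band",(p1-bm)@yb,"home line-band",(p0-bm)@yb)
s=monitor.read_state();print(s["ee_pos"],s["ft_force"],s["time"])
E
```

```text
(np.float64(341.2857142857143), np.float64(207.28571428571428), np.float64(7.0)) (np.float64(nan), np.float64(nan), np.float64(0.0))
[(np.float64(351.7263157894737), np.float64(202.96842105263158)), (np.float64(348.2542372881356), np.float64(218.71186440677965))]
travel nan line minus band nan home line-band 0.02467249231319748
[ 0.52707682 -0.09134398  0.04080833] [ 1.35255332  7.63761433 -0.42854396] 13.1333<stdin>:5: RuntimeWarning: invalid value encountered in scalar divide
```

```bash
python3 - <<'E'
from h import *
yb=np.array([.219,.976])
def red(c,u0,u1,v0,v1):
    p=c["pixels"][v0:v1,u0:u1].astype(float);q=p[...,2]-p[...,1];w=np.clip(q-np.median(q)-8,0,None)
    v,u=np.mgrid[v0:v1,u0:u1];return (u*w).sum()/w.sum(),(v*w).sum()/w.sum(),w.sum()
a=load("pics/top0.npz");b=load("pics/top5.npz")
r0=red(a,335,348,205,215);r1=red(b,345,352,205,214);print(r0,r1)
p0=plane(a,*r0[:2],.035)[:2];p1=plane(b,*r1[:2],.035)[:2]
bm=sum(plane(a,*x,.035)[:2] for x in((351.7,203),(348.25,218.7)))/2
print("travel",(p0-p1)@yb,"line minus band",(p1-bm)@yb,"home",(p0-bm)@yb)
q=b["pixels"][203:215,343:354].astype(int);print(q[...,2]-q[...,1])
E
```

```text
(np.float64(341.2), np.float64(207.95652173913044), np.float64(115.0)) (np.float64(349.6388888888889), np.float64(209.97222222222223), np.float64(36.0))
travel 0.023073216796938655 line minus band 0.0013868398262249727 home 0.024460056623163626
[[-1  0  0 -2 -2 -2  0  0  1  1  0]
 [-1  1 -1 -2 -2 -2  0  0  1  2  1]
 [-1 -3 -1 -2 -1  0 -1  2  2  1  2]
 [-1 -3 -3 -1 -2 -1  1  4  3  2  1]
 [-2 -2 -3 -2 -1 -1  4 11  7  2  0]
 [-2 -2 -3 -2 -2 -1  6 14  8  3  0]
 [-2 -2 -2 -2 -2  1  7 13  7  0  2]
 [-3 -2 -3 -3 -3  2 10 13  6  1  0]
 [-2 -3 -2 -1 -2  3 12 12  3  0  0]
 [-1 -2 -2 -3 -1  5 12  8  2 -1 -1]
 [ 0 -1 -2 -3 -1  5 11  6  1 -1  1]
 [-3 -1 -1 -2 -1  1  6  2  0 -1  0]]
```

The travel is about 23.2 mm. I'll add a last 0.7 mm nudge, settle and check.

```bash
python3 -m crank '{"steps": [[[-0.01,-0.03,0],[0,0,0]],[[0,0,0],[0,0,0]],[[0,0,0],[0,0,0]],[[0,0,0],[0,0,0]],[[0,0,0],[0,0,0]],[[0,0,0],[0,0,0]],[[0,0,0],[0,0,0]],[[0,0,0],[0,0,0]],[[0,0,0],[0,0,0]],[[0,0,0],[0,0,0]]]}'
python3 - <<'E'
from h import *
c=cams.camera("top");cv2.imwrite("pics/t6.png",cv2.resize(c["pixels"][150:250,265:365],None,fx=5,fy=5,interpolation=2))
E
```

```text
time: 13.97
ee_pos: [0.5269, -0.092, 0.0408]
eef_rot: [0.111, 0.994, 0.001, 0.0]
ft_force: [2.0, 8.6, -1.4]
width: 0.0185
grip_force: 39.7
```

View pics/t6.png

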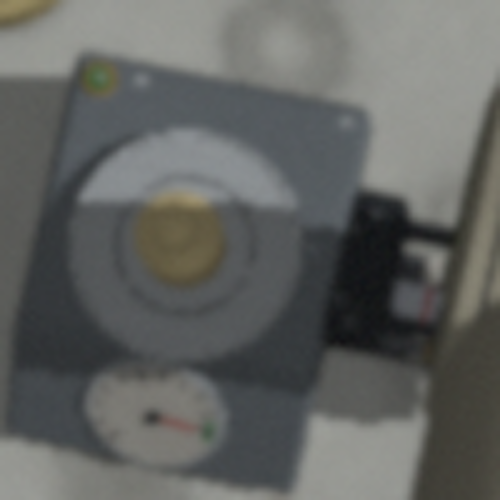

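The needle points at the green tick at (208,430). The weight stands inside the ring, the red line is at (427,300) in the band, and the force is a steady 8.8 N, as expected at 24 mm. I'm handing the job in.

```bash
python3 -c "
from bench import ticket
print(ticket.close_job())"
```

```text
the job is handed in; nothing more can be done
None
```

The 500 g weight stands upright and centred in the ring, and the arm still holds the arrest slide out about 24 mm with the red line in the white band; the pan is sunk with the needle on the green ticks, and the job is handed in.

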